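Slide the red coffee tin along the rail to the grinder stop

TASK

The red coffee tin is next for the grinder: push it along its side of the wooden rail, without lifting or tipping it and keeping it close against the rail all the way, until it stands up against the end stop. Leave the blue tin on the other side of the rail where it is.

Things in the scene. Friction and masses are not known exactly. Their poses are not given: they have to be found in the camera images.
- rail: Fixed aluminium plate, 230 (x) by 400 (y) by 6 mm, with dark wooden rail and end stop. Origin: centre of its underside, on the counter; z up. Rail: along the y axis, y -180 to +170 mm, 12 mm thick (x -6 to +6), top 46 mm above the counter. End stop: across the full width at the +y end, face at y = +170 mm, top 56 mm above the counter. The -y end is open. Position and yaw (+/-15 deg) vary.
- tin_red_mid (a point): Centre (half-way up) of the red tin (brass lid with a red disc on top): closed upright cylinder, 90 mm diameter, 80 mm tall, about 0.4 kg, loose. Stands on the plate on either side of the rail (x about +53 or -53 mm in the plate's frame), 1 to 4 mm from the rail, in the half away from the stop. Slides with a few N. Against the stop its centre is at y = +125 mm in the plate's frame.
- tin_blue_mid (a point): Centre (half-way up) of the blue tin (white lid with a blue disc on top), same size as the red one, loose on the plate on the other side of the rail; to be left alone. (A green tin with a black lid and other coffee-bar things, up to 180 mm tall, stand elsewhere on the counter, clear of the plate.)
Things that resemble listed ones, but are neither listed nor needed, are in the scene too. Leave any purple or turquoise look-alike of the part that bears tin_red_mid alone.

How it is judged:
At the end, for the whole second after the job is handed in: The red tin stands upright on the plate (within 7 degrees), within 15 mm of the end stop and within 15 mm of the rail, and the blue tin is within 20 mm of where it started (y of tin_red_mid in the frame of rail between 0.11 and 0.135 m and (x of tin_red_mid in the frame of rail between 0.045 and 0.066 m or x of tin_red_mid in the frame of rail between -0.066 and -0.045 m) and z of tin_red_mid in the frame of rail below 0.052 m and angle between tin_red_mid's own z axis and vertical below 0.12 rad and distance of tin_blue_mid from where it was at the start of the episode below 0.02 m); the robot touches nothing.
It fails at once if the red tin leaves the rail (more than 22 mm of gap) (x of tin_red_mid in the frame of rail above 0.073 m or x of tin_red_mid in the frame of rail below -0.073 m).
It fails at once if the red tin is lifted off the plate (by more than 15 mm) (z of tin_red_mid in the frame of rail above 0.061 m).
It fails at once if the red tin is tipped by more than 17 degrees (angle between tin_red_mid's own z axis and vertical above 0.3 rad).
It fails at once if the blue tin is pushed away (by more than 20 mm) (distance of tin_blue_mid from where it was at the start of the episode above 0.02 m).
It also fails if it takes over 38 s, if anything falls off the work surface, if the arm or the gripper's body presses on something with over 40 N, if the wrist force passes 120 N, or if a joint passes its speed limit or range.

ROBOT

A 6-joint arm with a two-finger parallel gripper is mounted at the origin on the work surface. World frame = base frame: x ahead of the robot, y to its left, z up, the work surface at z = 0. Lengths are in m, angles in rad, forces in N, time in s.
With the tool pointing down it reaches from about 0.3 to 0.875 m from the base axis. Payload 6.4 kg.
Tool frame: the origin (TCP) lies on the centre line of the jaws, within the pads' length; the fingertips stand 25 mm ahead of it and the grasp point (between the pads) lies 6 mm ahead of it; z points along the fingers, y is the line along which they close (so a half turn about z gives the same grasp; the last joint's range is limited). The gripper opens to 85 mm and grips with 20 to 120 N. Pads are 22 mm wide; open, the fingers measure 114 mm over their backs; the gripper's body (76 mm by 85 mm) begins 54 mm behind the grasp point. The pads swing forward as they close: fully open they stand 13 mm farther back than shut.
Start: joints at [0.938, 0.181, 1.607, -0, 1.354, -0.206], TCP at [0.238, 0.523, 0.256] pointing down, gripper open.
Joint ranges: [-2.99, 2.99], [-0.89, 2.07], [0.3, 2.58], [-1.14, 4.28], [0, 2.63], [-3.12, 3.12]. Speed limits (rad/s): [2.57, 2.57, 3.01, 3.14, 3.14, 3.14].

INTERFACE

Orientations are given as a unit quaternion [w, x, y, z].
In Python, from bench import get_obs, camera, hand_in, spot_in gives the robot as it stands.
- The arm moves only by the shell command python3 -m jog 'ROWS'. ROWS is JSON, one flat list of numbers, 7 for each row, row after row: the shift along the tool's x, y, z in m, then the turn, a rotation vector about the tool's x, y, z in rad, then the closure, from 0 (fully open) to 1 (shut). A call has 1 to 20 rows; each row is the pose to reach, as a shift and turn from the pose commanded when the call began, along the tool's axes at that moment; what a row does not reach only later rows make up. A row lasts 1/8 s, in which the tool goes at most 62.5 mm and 10.7 degrees, less where a joint would pass 70% of its speed; a pose out of reach is approached as far as the arm can. A call with a gripper value outside its range is refused whole. The fingers move at their own pace and stop on an object; the grip force is fixed at half the most. Time passes only in rows, so rows that repeat a pose let the fingers close. It gives the time, the measured TCP pose, the force, the opening and the grip force at its end, in the units of the state.
- get_obs(): the state, without advancing time (a new reading comes with each control period).
- camera(name): name is "scene" or "top" or "wrist"; returns a dict with "frame" (420x560x3 uint8, red, green, blue), "mtx" (3x3 intrinsics, pixels), "extrinsics" (4x4, takes a point from camera to world coordinates). Camera axes: x right, y up, looking along -z (the intrinsics and any distortion apply to the point x, -y, -z); pixel columns grow to the right and rows downward; lengths in m; the calibration is good to about 2 mm. A picture is of the moment at which its call begins. There is no depth.
- hand_in(): hands the job in; it is judged then, once.
Trained networks look in a picture, given as the dict that the camera call returned (one of the last four; its "shot" number tells which), for a name from the list of things; names that differ only in an ending like _2 or _b are one class to them, and where a whole thing is asked for, a point or a joint stands for the part that bears it (a point fixed in the world has none). Each returns a list of dicts, best first, with "confidence" (0 to 1); they miss things now and then, are a little off and sometimes report something else, mostly with a low value. They report only what shows in the picture. A call takes as long as a camera call. They do not tell look-alikes from the thing itself.
- spot_in(picture, name): "xyz" ([x, y, z] in m, in world coordinates, good to about 4 mm: the middle of the surface that is visible of it).
The state is a dict: "time_s": time; "q": joint angles; "dq": joint speeds; "joint_efforts": joint torques, N m; "eef_pos": TCP position; "eef_rot": TCP orientation; "wrist_force": force on the tool from outside, world axes, zero at the start; "torque": the same for the moment, N m; "opening": opening from 0.0 (shut) to 1.0 (fully open); "grasp_force": force on a finger pad.
Only numpy, scipy, OpenCV 4.12 (cv2) and the standard library are available. Lean on these libraries where they do the work, as an engineer would, in place of code of your own. Each camera call takes 0.05 s, during which the arm holds its last target. There are 200 camera calls.

## Working session

There is one attempt and no reset: what is moved stays moved. The work goes in short steps, Python scripts to look and compute and a shell command to move; the robot and the scene stay as the last step left them, time stands still between calls to the robot, and variables do not carry over. Pictures are saved under pics/ and viewed, at most 10 in all, crops included, and the job is handed in when it is done.

```bash
mkdir -p pics; ls; python3 - <<'E'
from bench import *
import cv2,numpy as np
o=get_obs();print(o['time_s'],o['eef_pos'],o['eef_rot'],o['wrist_force'],o['opening'])
ims=[]
for n in("scene","top"):
    p=camera(n);cv2.imwrite(f'pics/{n}0.png',p['frame'][:,:,::-1])
    for k in("rail","tin_red_mid","tin_blue_mid"):
        for d in spot_in(p,k):
            w=np.linalg.inv(p['extrinsics'])@np.r_[d['xyz'],1];q=p['mtx']@np.array([w[0],-w[1],-w[2]]);print(n,k,np.round(d['xyz'],3),round(d['confidence'],2),np.round(q[:2]/q[2]))
    print(p['mtx'].tolist(),np.round(p['extrinsics'],3).tolist(),p.keys())
E
```

```text
pics
0.0 [0.23769733 0.52299662 0.25536687] [-3.53954327e-04  2.11779876e-01  9.77316990e-01 -8.12471041e-04] [ 0.01833375 -0.42484017  0.46382577] 0.9990596561202254
scene rail [0.611 0.069 0.006] 0.92 [377. 276.]
scene tin_red_mid [ 0.833 -0.014  0.078] 0.98 [282. 330.]
scene tin_red_mid [ 0.385 -0.264  0.061] 0.88 [233. 150.]
scene tin_red_mid [ 0.35  -0.13   0.073] 0.87 [302. 148.]
scene tin_red_mid [ 0.628 -0.095  0.068] 0.7 [273. 229.]
scene tin_blue_mid [ 0.518 -0.054  0.087] 0.76 [318. 189.]
[[523.9222712885735, 0.0, 280.8204024345931], [0.0, 523.9222712885735, 208.7263502357003], [0.0, 0.0, 1.0]] [[-0.313, -0.511, 0.801, 1.254], [0.95, -0.178, 0.257, 0.118], [0.011, 0.841, 0.541, 0.532], [0.0, 0.0, 0.0, 1.0]] dict_keys(['frame', 'mtx', 'extrinsics', 'shot'])
top rail [0.566 0.043 0.008] 0.81 [200. 205.]
top tin_red_mid [ 0.594 -0.105  0.087] 0.76 [284. 180.]
top tin_red_mid [ 0.356 -0.274  0.083] 0.66 [398. 333.]
top tin_red_mid [ 0.789 -0.03   0.084] 0.56 [235.  61.]
top tin_red_mid [ 0.327 -0.13   0.085] 0.56 [303. 353.]
top tin_blue_mid [ 0.494 -0.067  0.088] 0.82 [261. 244.]
[[506.6760840320013, 0.0, 282.4544399046295], [0.0, 506.6760840320013, 203.95356399774795], [0.0, 0.0, 1.0]] [[-0.02, 0.995, -0.101, 0.476], [-0.999, -0.023, -0.031, -0.127], [-0.033, 0.1, 0.994, 0.873], [0.0, 0.0, 0.0, 1.0]] dict_keys(['frame', 'mtx', 'extrinsics', 'shot'])
```

View pics/scene0.png

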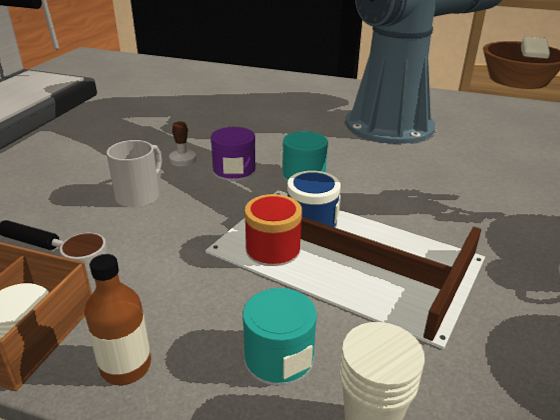

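View pics/top0.png

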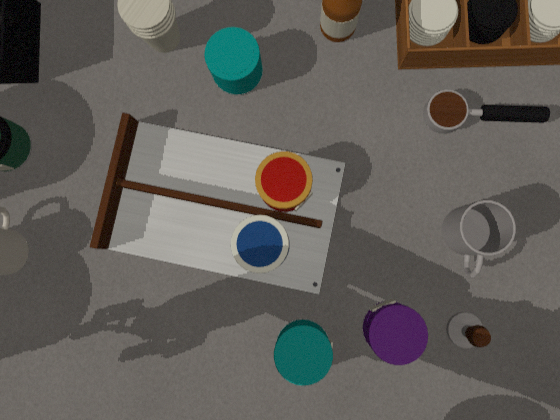

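The scene picture shows the red tin with its brass lid at (273,229), in front of the rail, with the blue tin behind it at (315,195). The end stop is at (455,280). In the top view red is at (284,180), blue at (260,243), and the stop runs from (128,118) to (100,247).

What could be mistaken for the red tin:
- turquoise at top (234,58)
- turquoise at top (303,350)
- purple at top (398,333)
- blue at top (260,243)

I choose red with the brass lid at (284,180) and check it in a close crop, which will also give me the plate's landmarks.

```bash
python3 - <<'E'
import cv2
f=cv2.imread('pics/top0.png')[105:305,85:351]
cv2.imwrite('pics/crop.png',cv2.resize(f,None,fx=3,fy=3,interpolation=cv2.INTER_CUBIC))
E
```

```text
(no output)
```

View pics/crop.png

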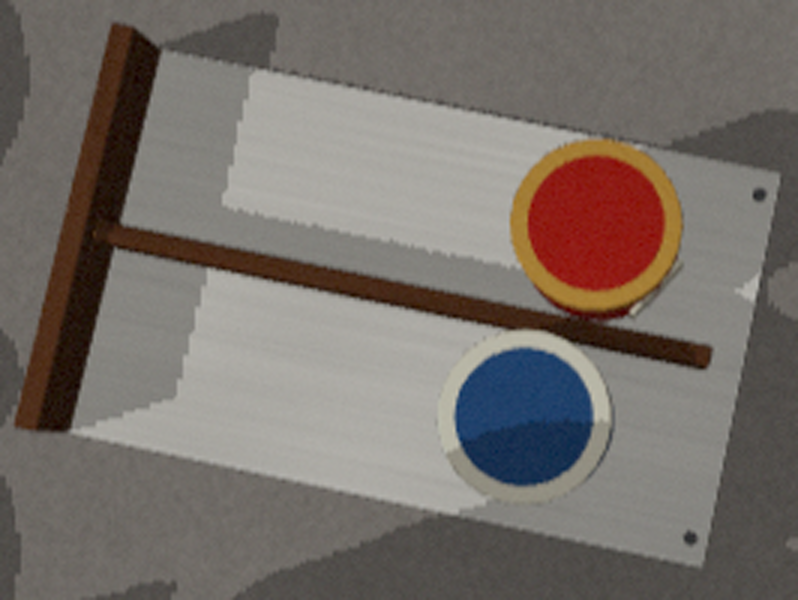

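The crop confirms a brass lid with a red disc centred at (597,225), on the upper side of the rail, which is world +x. The blue tin is at (525,416) below the rail, and the stop is on the left.

```bash
cat > h.py <<'E'
import numpy as np
def ray(p,px,z):
    K=p['mtx'];E=p['extrinsics'];d=np.linalg.solve(K,[px[0],px[1],1]);d=E[:3,:3]@(d*[1,-1,-1]);o=E[:3,3]
    return o+d*(z-o[2])/d[2]
E
python3 - <<'E'
from bench import *
from h import *
from scipy.optimize import least_squares
p=camera("top")
L=[((780,175),(115,-200,6)),((703,567),(-115,-200,6)),((134,34),(115,170,56)),((43,429),(-115,170,56)),((158,49),(115,170,6)),((71,430),(-115,170,6)),((711,347),(6,-180,46)),((708,368),(-6,-180,46))]
W=np.array([ray(p,(a[0]/3+85-1/3,a[1]/3+105-1/3),b[2]/1e3)[:2] for a,b in L]);P=np.array([b[:2] for a,b in L])/1e3
R=lambda t:np.array([[np.cos(t),-np.sin(t)],[np.sin(t),np.cos(t)]])
s=least_squares(lambda v:(P@R(v[2]).T+v[:2]-W).ravel(),[.6,0,-.2],loss='soft_l1',f_scale=.003)
x=s.x;print(x,np.round(1e3*(P@R(x[2]).T+x[:2]-W),1).tolist())
for n,c in(('red',(597,225)),('blue',(525,416))):
    w=ray(p,(c[0]/3+85-1/3,c[1]/3+105-1/3),.086)[:2];print(n,w,1e3*R(x[2]).T@(w-x[:2]))
w=lambda a,b:R(x[2])@[a,b]+x[:2]
for y in(-.22,-.15,-.1,0,.08,.125):print(y,w(.053,y))
E
```

```text
[ 0.56636238  0.01130674 -0.22560835] [[1.2, -0.6], [-0.7, 0.6], [4.5, 0.1], [-1.8, 4.0], [-0.5, -2.6], [-2.0, 0.5], [0.5, -0.9], [0.2, -0.2]]
red [ 0.59397143 -0.10494233] [  52.91423008 -107.12697881]
blue [ 0.49505994 -0.06569033] [-52.2713141 -90.9961333]
-0.22 [ 0.56880541 -0.21497413]
-0.15 [ 0.58446436 -0.14674806]
-0.1 [ 0.59564933 -0.09801515]
0 [ 6.18019264e-01 -5.49324999e-04]
0.08 [0.63591521 0.07742333]
0.125 [0.64598168 0.12128295]
```

```bash
cat >> h.py <<'E'
from scipy.spatial.transform import Rotation as Ro
X=np.array([0.56636,0.01131]);YAW=-0.2256
RP=np.array([[np.cos(YAW),-np.sin(YAW)],[np.sin(YAW),np.cos(YAW)]])
def plate(w):return RP.T@(np.asarray(w)[:2]-X)
def goto(o,px,py,z):
    q=o['eef_rot'];T=Ro.from_quat([q[1],q[2],q[3],q[0]])
    w=np.r_[RP@[px,py]+X,z];d=T.inv().apply(w-o['eef_pos'])
    out=[]
    for s in(1,-1):
        y=s*np.r_[RP[:,0],0];zz=np.array([0,0,-1.]);G=Ro.from_matrix(np.c_[np.cross(y,zz),y,zz])
        out.append((T.inv()*G).as_rotvec().round(3).tolist())
    return w.round(3).tolist(),d.round(4).tolist(),out
E
python3 - <<'E'
from bench import *
from h import *
o=get_obs();print(o['q']);print(goto(o,.052,-.19,.25))
E
```

```text
[ 9.37723873e-01  1.80860035e-01  1.60706130e+00  5.34350662e-06
  1.35376972e+00 -2.06289574e-01]
([0.575, -0.186, 0.25], [-0.5998, -0.506, 0.0063], [[-0.0, 0.0, 1.37], [-0.0, -0.0, -1.772]])
```

```bash
python3 -m jog '[-0.05,-0.042,0,0,0,0.12,0.2, -0.1,-0.084,0,0,0,0.23,0.41, -0.14,-0.118,0,0,0,0.33,0.41, -0.18,-0.152,0,0,0,0.42,0.41, -0.22,-0.186,0,0,0,0.51,0.41, -0.26,-0.219,0,0,0,0.6,0.41, -0.3,-0.253,0,0,0,0.69,0.41, -0.34,-0.287,0,0,0,0.78,0.41, -0.38,-0.321,0,0,0,0.87,0.41, -0.42,-0.354,0,0,0,0.96,0.41, -0.46,-0.388,0,0,0,1.05,0.41, -0.5,-0.422,0,0,0,1.14,0.41, -0.54,-0.456,0,0,0,1.23,0.41, -0.57,-0.481,0,0,0,1.31,0.41, -0.6,-0.506,0,0,0,1.37,0.41, -0.6,-0.506,0,0,0,1.37,0.41]'
python3 - <<'E'
from bench import *
from h import *
import cv2
o=get_obs();print(o['time_s'],o['q'],plate(o['eef_pos']),o['opening']);print(goto(o,.052,-.19,.068))
p=camera("wrist");cv2.imwrite('pics/w1.png',p['frame'][:,:,::-1])
for k in("tin_red_mid","tin_blue_mid"):
    for d in spot_in(p,k):print(k,d['xyz'],d['confidence'],plate(d['xyz']))
E
```

```text
time_s: 2.45
eef_pos: [0.5752, -0.188, 0.2559]
eef_rot: [0.0, 0.783, 0.622, -0.0]
wrist_force: [0.5, 0.1, -0.7]
opening: 0.591
grasp_force: 0.0
2.45 [-5.11666642e-01  2.47178458e-01  1.52865938e+00 -3.55212875e-04
  1.36561421e+00 -2.82497278e-01] [ 0.05318101 -0.19229241] 0.5911936295730102
([0.575, -0.186, 0.068], [0.0024, -0.0012, 0.1879], [[0.0, 0.0, -0.003], [0.001, -0.0, 3.138]])
tin_red_mid [0.3709, -0.2521, 0.067] 0.93 [-0.13158456 -0.30045789]
tin_red_mid [0.3651, -0.1379, 0.0572] 0.8 [-0.16278312 -0.19044912]
tin_red_mid [0.5917, -0.1066, 0.0895] 0.67 [ 0.05107332 -0.10925383]
tin_blue_mid [0.4958, -0.0655, 0.0898] 0.84 [-0.05159029 -0.09064729]
```

View pics/w1.png

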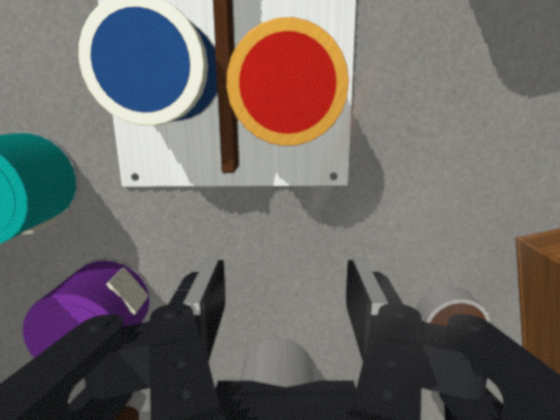

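The wrist view shows the red tin at (288,82), in line with the finger centre at about (285,300). The rail runs vertically in the picture, so the alignment is good and the space behind the tin is clear. I'll descend behind it, then push along tool +x.

```bash
python3 -c "
from bench import *
from h import *
p=camera('wrist');print(p['extrinsics'][:3,3]-get_obs()['eef_pos'])"
python3 -m jog '[0,-0.001,0.06,0,0,0,0.41, 0,-0.001,0.12,0,0,0,0.41, 0,-0.001,0.16,0,0,0,0.41, 0,-0.001,0.188,0,0,0,0.41, 0,-0.001,0.188,0,0,0,0.41, 0.01,-0.001,0.188,0,0,0,0.41, 0.02,-0.001,0.188,0,0,0,0.41, 0.03,-0.001,0.188,0,0,0,0.41, 0.035,-0.001,0.188,0,0,0,0.41, 0.04,-0.001,0.188,0,0,0,0.41, 0.045,-0.001,0.188,0,0,0,0.41, 0.05,-0.001,0.188,0,0,0,0.41, 0.055,-0.001,0.188,0,0,0,0.41, 0.06,-0.001,0.188,0,0,0,0.41, 0.06,-0.001,0.188,0,0,0,0.41]'
python3 - <<'E'
from bench import *
from h import *
import cv2
o=get_obs();print(plate(o['eef_pos']))
p=camera("scene");cv2.imwrite('pics/s2.png',p['frame'][:,:,::-1])
E
```

```text
[0.01485966 0.0667168  0.11747631]
time_s: 4.53
eef_pos: [0.588, -0.1271, 0.0688]
eef_rot: [0.001, 0.782, 0.623, 0.0]
wrist_force: [3.2, -3.1, 2.5]
opening: 0.591
grasp_force: 2.0
[ 0.05206591 -0.13001736]
```

View pics/s2.png

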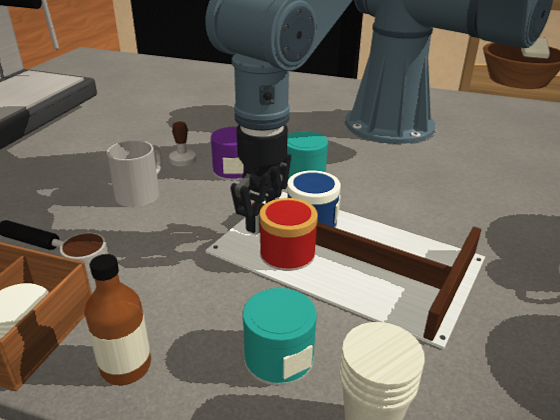

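The scene picture shows the tin upright against the rail, at about (288,235), with the fingers behind it at (250,205). Blue hasn't moved. I'll keep pushing.

```bash
python3 -m jog '[0.005,0,0,0,0,0,0.41, 0.014,0,0,0,0,0,0.41, 0.025,0,0,0,0,0,0.41, 0.036,0,0,0,0,0,0.41, 0.047,0,0,0,0,0,0.41, 0.058,0,0,0,0,0,0.41, 0.069,0,0,0,0,0,0.41, 0.08,0,0,0,0,0,0.41, 0.091,0,0,0,0,0,0.41, 0.102,0,0,0,0,0,0.41, 0.113,0,0,0,0,0,0.41, 0.124,0,0,0,0,0,0.41, 0.135,0,0,0,0,0,0.41, 0.146,0,0,0,0,0,0.41, 0.157,0,0,0,0,0,0.41, 0.168,0,0,0,0,0,0.41, 0.177,0,0,0,0,0,0.41, 0.183,0,0,0,0,0,0.41, 0.186,0,0,0,0,0,0.41, 0.186,0,0,0,0,0,0.41]'
python3 - <<'E'
from bench import *
from h import *
import cv2
o=get_obs();print(plate(o['eef_pos']),goto(o,.052,.076,.068))
for n in("wrist","top","scene"):
    p=camera(n);cv2.imwrite(f'pics/{n}3.png',p['frame'][:,:,::-1])
    for k in("tin_red_mid","tin_blue_mid"):
        for d in spot_in(p,k):print(n,k,d['xyz'],d['confidence'],plate(d['xyz']).round(4))
E
```

```text
time_s: 7.08
eef_pos: [0.6295, 0.0538, 0.0686]
eef_rot: [0.001, 0.782, 0.623, 0.0]
wrist_force: [3.3, -4.4, 3.4]
opening: 0.592
grasp_force: 2.6
[0.05206325 0.05553296] ([0.634, 0.074, 0.068], [0.0205, -0.0001, 0.0006], [[0.001, 0.001, -0.001], [0.001, -0.002, 3.141]])
wrist tin_red_mid [0.7611, -0.0211, 0.0081] 0.63 [0.1971 0.012 ]
wrist tin_red_mid [0.6412, 0.1078, 0.0887] 0.55 [0.0514 0.1108]
wrist tin_blue_mid [0.518, -0.0246, 0.0096] 0.87 [-0.0391 -0.0458]
top tin_red_mid [0.7903, -0.0286, 0.0819] 0.9 [0.2272 0.0112]
top tin_red_mid [0.3579, -0.2735, 0.0793] 0.83 [-0.1395 -0.3242]
top tin_red_mid [0.327, -0.1298, 0.083] 0.7 [-0.2017 -0.1911]
top tin_blue_mid [0.4934, -0.0681, 0.0894] 0.87 [-0.0533 -0.0937]
scene tin_red_mid [0.8309, -0.0154, 0.0773] 0.79 [0.2638 0.0331]
scene tin_red_mid [0.3854, -0.2647, 0.0575] 0.76 [-0.1146 -0.3095]
scene tin_red_mid [0.3508, -0.1329, 0.0723] 0.73 [-0.1778 -0.1888]
scene tin_red_mid [0.672, 0.1036, 0.0758] 0.68 [0.0823 0.1136]
```

View pics/scene3.png

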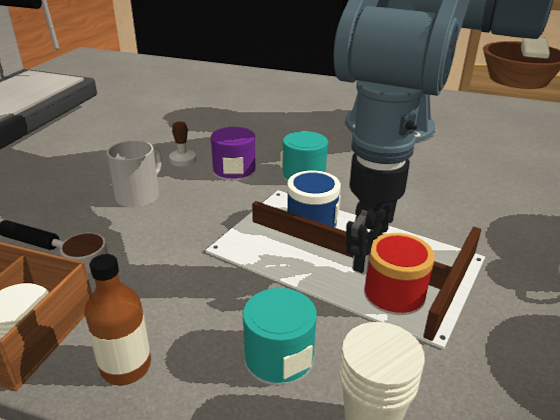

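The tin is upright at (400,270), about 15–20 mm short of the stop. I'll close the gap in small steps and watch the force.

```bash
python3 -m jog '[0.003,0,0,0,0,0,0.41, 0.007,0,0,0,0,0,0.41, 0.01,0,0,0,0,0,0.41, 0.013,0,0,0,0,0,0.41, 0.014,0,0,0,0,0,0.41, 0.014,0,0,0,0,0,0.41]' | grep -E 'pos|force'
python3 -m jog '[0.002,0,0,0,0,0,0.41, 0.003,0,0,0,0,0,0.41, 0.003,0,0,0,0,0,0.41]'| grep -E 'pos|force'
python3 - <<'E'
from bench import *
from h import *
import cv2
print(plate(get_obs()['eef_pos']))
p=camera("wrist");cv2.imwrite('pics/wrist4.png',p['frame'][:,:,::-1])
for d in spot_in(p,"tin_red_mid"):print(d['xyz'],d['confidence'],plate(d['xyz']).round(4))
E
```

```text
eef_pos: [0.6326, 0.067, 0.0686]
wrist_force: [3.2, -5.0, 3.7]
grasp_force: 3.1
eef_pos: [0.6333, 0.0698, 0.0686]
wrist_force: [3.3, -5.5, 2.2]
grasp_force: 3.2
[0.05211448 0.07201642]
[0.7623, -0.0163, 0.0116] 0.87 [0.1972 0.0169]
[0.6461, 0.1205, 0.0885] 0.61 [0.0533 0.1243]
```

View pics/wrist4.png

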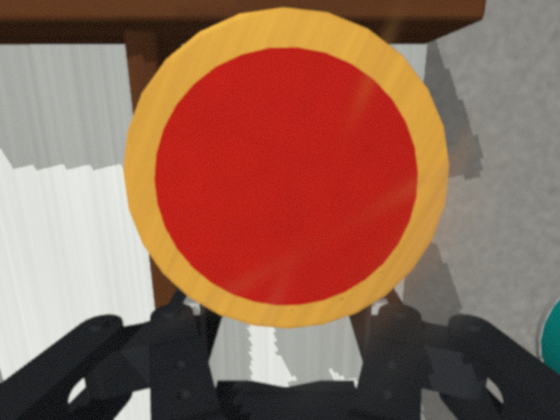

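The wrist view shows the tin at (287,168), against the rail and almost at the stop edge at row 40. The force shows no contact with the stop yet, so I'll push a few more millimetres.

```bash
python3 -m jog '[0.002,0,0,0,0,0,0.41, 0.003,0,0,0,0,0,0.41, 0.003,0,0,0,0,0,0.41]'| grep -E 'pos|force'
python3 -m jog '[0.002,0,0,0,0,0,0.41, 0.002,0,0,0,0,0,0.41]'| grep -E 'pos|force'
```

```text
eef_pos: [0.6339, 0.0726, 0.0686]
wrist_force: [3.2, -6.3, 3.7]
grasp_force: 3.5
eef_pos: [0.634, 0.0728, 0.0687]
wrist_force: [1.2, -13.7, 4.1]
grasp_force: 6.5
```

The force jumped to 14 N and the tool stopped advancing, so the tin is against the stop. I'll back off along the rail, lift and check.

```bash
python3 -m jog '[-0.004,0,0,0,0,0,0.41, -0.012,0,0,0,0,0,0.41, -0.03,0,0,0,0,0,0.41, -0.06,0,0,0,0,0,0.41, -0.08,0,0,0,0,0,0.41, -0.08,0,-0.05,0,0,0,0.41, -0.1,0,-0.11,0,0,0,0.41, -0.15,0,-0.15,0,0,0,0.41, -0.2,0,-0.15,0,0,0,0.41, -0.2,0,-0.15,0,0,0,0.41]'
python3 - <<'E'
from bench import *
from h import *
import cv2
p=camera("top");cv2.imwrite('pics/top5.png',p['frame'][:,:,::-1])
for n in("wrist","top","scene"):
    p=camera(n)
    if n=='scene':cv2.imwrite('pics/scene5.png',p['frame'][:,:,::-1])
    for k in("tin_red_mid","tin_blue_mid"):
        for d in spot_in(p,k):print(n,k,d['xyz'],d['confidence'],plate(d['xyz']).round(4))
E
```

```text
time_s: 10.62
eef_pos: [0.5882, -0.1228, 0.2191]
eef_rot: [0.001, 0.784, 0.621, 0.0]
wrist_force: [0.2, 0.5, -0.1]
opening: 0.591
grasp_force: 0.0
wrist tin_red_mid [0.3639, -0.1283, 0.0453] 0.95 [-0.1661 -0.1814]
wrist tin_red_mid [0.3918, -0.2821, 0.0609] 0.84 [-0.1045 -0.325 ]
wrist tin_blue_mid [0.5022, -0.0602, 0.0885] 0.57 [-0.0465 -0.084 ]
top tin_red_mid [0.653, 0.1414, 0.0888] 0.96 [0.0553 0.1462]
top tin_red_mid [0.3576, -0.272, 0.083] 0.92 [-0.1401 -0.3228]
top tin_red_mid [0.327, -0.1325, 0.0834] 0.72 [-0.2011 -0.1937]
top tin_blue_mid [0.4991, -0.0608, 0.0858] 0.88 [-0.0494 -0.0853]
scene tin_red_mid [0.6767, 0.1171, 0.0756] 0.96 [0.0839 0.1278]
scene tin_red_mid [0.3493, -0.1291, 0.0742] 0.63 [-0.1802 -0.1854]
scene tin_red_mid [0.8309, -0.0158, 0.0791] 0.58 [0.2639 0.0328]
scene tin_red_mid [0.386, -0.2655, 0.0548] 0.56 [-0.1139 -0.3101]
scene tin_blue_mid [0.5158, -0.0583, 0.0813] 0.57 [-0.0337 -0.0792]
```

View pics/scene5.png

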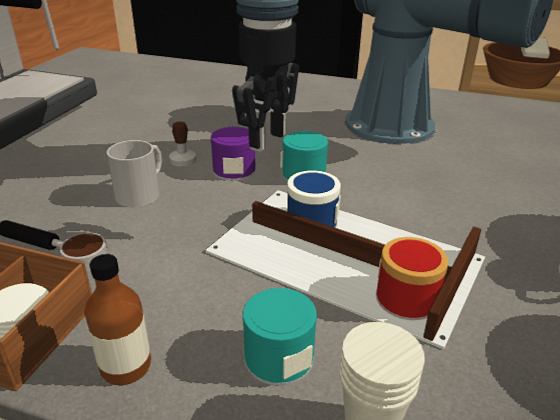

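The scene picture shows the red tin upright against both the stop and the rail at (412,275). Blue is still at (314,195), and the gripper is clear of everything.

```bash
python3 -c "
from bench import *
print(hand_in())"
```

```text
the job is handed in; nothing more can be done
None
```

I pushed the red tin along its side of the rail until it stood upright against the end stop, left the blue tin where it was, and handed the job in; no verdict came back.

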